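# Refit a loose magnifier-lamp clamp on a riser shelf

## Task

The white table clamp of the magnifier lamp has slipped out from the front edge of the riser shelf. Push it straight in until its spine is fully home, flush against the edge, at the place along the shelf where it hangs, then tighten the orange knob underneath until the clamp grips the board firmly, without overtightening it. Leave the jar, the fossil in its jacket, the cup and the brush alone.

Things in the scene. Friction and masses are not known exactly. Their poses are not given: they have to be found in the camera images.
- shelf: Fixed plywood riser shelf on grey legs. Origin on the bench under its middle; x from the front edge (robot's side) to the back, y along the shelf, z up. Board 150 deep (x), 460 wide (y), 18 thick, its top 215 above the bench; open below, legs only at its ends (y +-215).
- shelf_edge (a point): Middle of the board's straight front edge, at the board's top (shelf x = -75, z = 215). Axes as the shelf.
- clamp: Loose white steel C-clamp, about 1 kg with its screw, hooked over the front edge. Origin at board-top level on the inner face of its upright spine; x in over the board, z up. Home: origin on the line of the front edge (shelf x = -75). It starts 6 to 13 out, up to 0.08 rad askew. Lower arm under the board: x -10 to 30, 26 wide, z -42 to -32; upper jaw on the board: x 5 to 70, 50 wide, z 0 to 6.
- spine_face (a point): Middle of the spine's outer (front) face, the place to push: clamp x = -10, 6 below the board's top. The spine is 30 wide, 10 thick, from 42 below the board's top up to it. Pushed in along x the clamp slides with 6 to 12 N, more if pushed lower down, where it tips and binds; then the spine meets the edge and stops hard; some 20 N seats it square.
- socket (a point): Mouth of the lamp socket, an upright white tube 36 in diameter on the upper jaw: clamp x = 42, 46 above the board's top.
- knob: Orange six-spoked knob under the clamp's lower arm. Origin on the upright screw axis, mid-height of the spokes: clamp x 18, y 0, z about -58. Hub 24 diameter, 16 high; six round spokes 10 thick, 60 degrees apart, one along its +x, reaching 48 from the axis. Counter-clockwise seen from above (positive about z) tightens; it rises 0.5 mm per rad. It keeps its angle when let go. The angle of its spokes says nothing of how far the screw is in.
- screw: The clamp screw through the lower arm, with a round rubber foot, 26 in diameter and 5 thick, on its upper end. Origin as the knob's; it rises and sinks with the knob. Turning the knob presses the foot up against the underside of the board. The foot starts 0.15 to 0.7 below it: too little to be measured, where it bites must be felt.
- grip (a point): Point on the knob's +x spoke, 40 from the axis. The push that turns the knob here, felt while it turns (at rest it fades): loose up to 2 N; once the foot bites it rises over 1 to 2 rad: under 4 N does not grip yet, 4.5 to 6 N is firm, above 7 N is overtightened. Spokes come within reach one after another at the front; it turns in strokes of about 1 rad.
- jar: Bystander: amber jar with black lid, 60 diameter, 85 high, on the shelf, left part; origin under its middle.
- fossil: Bystander: small bone in a white plaster tray, 130 x 80, 48 high, on the shelf, right part; origin under its middle.
- cup: Bystander: white plastic cup, 72 diameter, 85 high, on the bench to the left; origin under its middle.
- brush: Bystander: brush with a wooden handle lying on the bench to the right; origin under its middle.

How it is judged (in metres and radians):
On the way, in this order (a step that is already met when the one before it is completed fails the run):
1. the clamp is pushed fully home against the shelf edge (x of clamp in the frame of shelf above -0.0775 m and angle between the x axis of clamp and the x axis of shelf, either way round below 0.06 rad), for 0.2 s.
2. the knob is tightened: its foot presses the board (contact force between screw and shelf above 14 N), for 0.2 s.
At the end, for the whole second after the job is handed in: The clamp is home (spine within 2.5 mm of the board's front edge, square to it within 0.06 rad, upright within 0.06 rad, within 30 mm of its start, at rest) and the screw foot presses the board's underside with 14 to 42 N. The bystanders are within 10 mm of where they were (all of step 1 and contact force between screw and shelf above 14 N and angle between clamp's own z axis and vertical below 0.06 rad and linear speed of clamp below 0.01 m/s and distance of clamp from where it was at the start of the episode below 0.03 m); the robot touches nothing.
It fails at once if the knob is overtightened: its foot presses the board with more than 42 N (contact force between screw and shelf above 42 N).
It fails at once if the jar is shifted by more than 10 mm (distance of jar from where it was at the start of the episode above 0.01 m).
It fails at once if the fossil is shifted by more than 10 mm (distance of fossil from where it was at the start of the episode above 0.01 m).
It fails at once if the cup is shifted by more than 10 mm (distance of cup from where it was at the start of the episode above 0.01 m).
It fails at once if the brush is shifted by more than 10 mm (distance of brush from where it was at the start of the episode above 0.01 m).
It also fails if it takes over 72 s, if anything falls off the work surface, if the arm or the gripper's body presses on something with over 40 N, if the wrist force passes 120 N, or if a joint passes its speed limit or range.

## Robot

A 6-joint arm with a two-finger parallel gripper is mounted at the origin on the work surface. World frame = base frame: x ahead of the robot, y to its left, z up, the work surface at z = 0. Lengths are in mm, angles in rad, forces in N, time in s.
With the tool pointing down it reaches from about 350 to 975 mm from the base axis. Payload 7.1 kg.
Tool frame: the origin (TCP) lies midway between the tips of the shut fingers; the grasp point (between the pads) lies 19 mm behind it (ctrl.grasp_offset is the distance from the TCP to the grasp point, in mm); z points along the fingers, y is the line along which they close (so a half turn about z gives the same grasp; the last joint's range is limited). The gripper opens to 88 mm and grips with 3 to 60 N. Pads are 20 mm wide; open, the fingers measure 115 mm over their backs; the gripper's body (75 mm by 178 mm) begins 61 mm behind the grasp point.
Start: joints at [1.088, 0.423, 1.63, -0, 1.089, -0.019], TCP at [279.561, 558.973, 222.675] pointing down, gripper open.
Joint ranges: [-3, 3], [-0.9, 2.11], [0.09, 2.58], [-1.31, 4.45], [0.11, 2.69], [-2.54, 2.54]. Speed limits (rad/s): [2.39, 2.39, 3.01, 3.14, 3.14, 3.14].

## Interface

Orientations are given as a rotation vector (axis times angle).
In Python, from workcell import sensors, viewer, ctrl gives the robot as it stands. The module is installed in compiled form; this text tells all that it offers.
- The arm moves only by the shell command python3 -m handwheel 'ROWS'. ROWS is JSON, a list of rows, each a list of 7 numbers: the shift along the tool's x, y, z in mm, then the turn, a rotation vector about the tool's x, y, z in rad, then the closure, from 0 (fully open) to 1 (shut). In form: [[x, y, z, rx, ry, rz, jaw], ...]. A call has 1 to 10 rows; each row shifts and turns the commanded pose from where the row before left it, along the tool's axes as they then stand; what a row does not reach is not made up. A row lasts 1/8 s, in which the tool goes at most 62.5 mm and 10.7 degrees, less where a joint would pass 70% of its speed; a pose out of reach is approached as far as the arm can. A call is refused whole if a number of a shift passes 62.5 or a number of a turn 0.188, either way. A call with a gripper value outside its range is refused whole. The fingers move at their own pace and stop on an object; the grip force is fixed at half the most. Time passes only in rows, so rows that do not move let the fingers close. It gives the time, the measured TCP pose, the force, the opening and the grip force at its end, in the units of the state.
- sensors.get_obs(): the state, without advancing time (a new reading comes with each control period).
- viewer.get_image(name): name is "scene" or "top" or "wrist"; returns a dict with "frame" (420x560x3 uint8, blue, green, red), "fov_y" (degrees; the focal length in pixels is half the picture's height over the tangent of half this angle, whatever the lens; pixels are square), "cx", "cy" (the principal point, pixels), "R" (3x3) and "t" (3): a world point X has camera coordinates R X + t. Camera axes: x right, y down, z forward; pixel columns grow to the right and rows downward; lengths in mm; the calibration is good to about 2 mm. A picture is of the moment at which its call begins. There is no depth.
- ctrl.close_job(): hands the job in; it is judged then, once.
The state is a dict: "t": time; "qpos": joint angles; "qvel": joint speeds; "joint_torque": joint torques, N m; "ee_pos": TCP position; "orientation": TCP orientation; "ft_force": force on the tool from outside, world axes, zero at the start; "moment": the same for the moment, N m; "width": finger opening in mm; "grasp_force": force on a finger pad.
Only numpy, scipy, OpenCV 4.12 (cv2) and the standard library are available. Lean on these libraries where they do the work, as an engineer would, in place of code of your own. Each camera call takes 0.05 s, during which the arm holds its last target. There are 200 camera calls.

## Working session

There is one attempt and no reset: what is moved stays moved. The work goes in short steps, Python scripts to look and compute and a shell command to move; the robot and the scene stay as the last step left them, time stands still between calls to the robot, and variables do not carry over. Pictures are saved under pics/ and viewed, at most 10 in all, crops included, and the job is handed in when it is done.

```bash
mkdir -p pics
cat > h.py <<'E'
import numpy as np, cv2
from workcell import sensors, viewer, ctrl
def grab(n):
    d=viewer.get_image(n); d['frame']=np.array(d['frame']); h=d['frame'].shape[0]
    d['f']=h/2/np.tan(np.radians(d['fov_y'])/2); d['R']=np.array(d['R']); d['t']=np.array(d['t']).ravel(); return d
def ray(d,u,v):
    r=d['R'].T@np.array([(u-d['cx'])/d['f'],(v-d['cy'])/d['f'],1]); return -d['R'].T@d['t'],r
def onz(d,u,v,z):
    c,r=ray(d,u,v); return c+r*(z-c[2])/r[2]
def proj(d,X):
    p=d['R']@np.array(X,float)+d['t']; return d['f']*p[0]/p[2]+d['cx'],d['f']*p[1]/p[2]+d['cy']
E
python3 - <<'E'
from h import *
o=sensors.get_obs(); print(o)
for n in ['scene','top']:
    d=grab(n); cv2.imwrite(f'pics/{n}0.png',d['frame']); print(n,d['f'],d['cx'],d['cy'],-d['R'].T@d['t'],d['R'])
E
```

```text
{'t': 0.0, 'qpos': array([ 1.08801839e+00,  4.23850508e-01,  1.63071240e+00, -2.86012382e-05,
        1.08861051e+00, -1.89669289e-02]), 'qvel': array([-7.89940669e-04,  2.43374119e-04,  6.78163707e-04,  2.09958364e-03,
       -1.50018176e-03, -5.33048908e-05]), 'joint_torque': array([-2.75224549e-03, -5.44618464e+01, -2.73668718e+01,  6.40601898e-02,
        2.29252595e-02, -1.21160929e-04]), 'ee_pos': array([279.29726436, 558.47705452, 221.88687371]), 'orientation': array([-7.21934815e-01, -3.05713875e+00,  2.41491455e-03]), 'ft_force': array([ 0.58844135, -0.3027397 , -0.35143066]), 'moment': array([ 0.02364492, -0.00432219, -0.02630897]), 'grasp_force': 0.0, 'width': 87.7800010825735}
scene 486.0133832115281 289.67760039810327 219.18377876040614 [1467.452348   -334.79492927  875.97576346] [[ 0.38389705  0.92333091 -0.00911512]
 [ 0.54615692 -0.23501537 -0.80404005]
 [-0.74453722  0.30369031 -0.59450527]]
top 379.30431622282396 278.22571264578835 214.3779157871156 [ 413.6582282    27.04655173 1110.18230663] [[-0.09207059 -0.99575192  0.00106182]
 [-0.97577962  0.09001127 -0.1993793 ]
 [ 0.19843675 -0.01939307 -0.97992182]]
```

View pics/scene0.png

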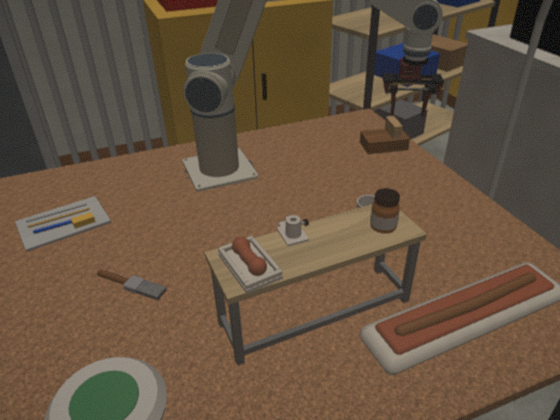

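View pics/top0.png

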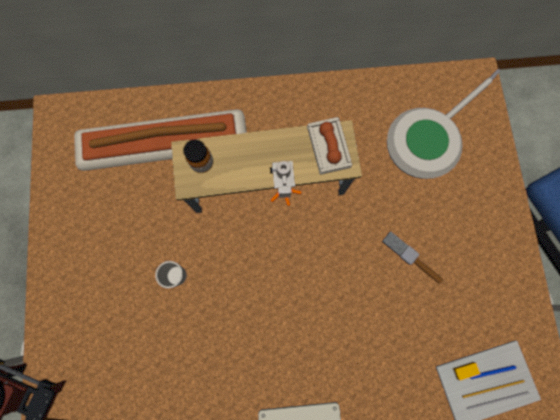

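The top view shows the shelf board with corners at about (172,140), (357,122), (360,180) and (175,198). The clamp is near (284,185) with the orange knob below it at (286,197), and the cup is at (170,275).

Run:
```python
from h import *
d=grab('top')
for n,u,v,z in [('c',172,140,215),('c',357,122,215),('c',360,180,215),('c',175,198,215),('spine',285,193,215),('knob',286,197,157),('cup',170,275,40),('jar',196,148,300),('fossil',330,147,250),('brush',400,250,5)]: print(n,onz(d,u,v,z).round(0))
f=d['frame'][100:220,160:370]; cv2.imwrite('pics/topc.png',cv2.resize(f,None,fx=3.8,fy=3.8,interpolation=cv2.INTER_CUBIC))
```

```text
c [809. 257. 215.]
c [ 815. -211.  215.]
c [ 662. -198.  215.]
c [658. 255. 215.]
spine [646. -12. 215.]
knob [651. -16. 157.]
cup [486. 322.  40.]
jar [747. 182. 300.]
fossil [ 741. -129.  250.]
brush [ 499. -339.    5.]
```

View pics/topc.png

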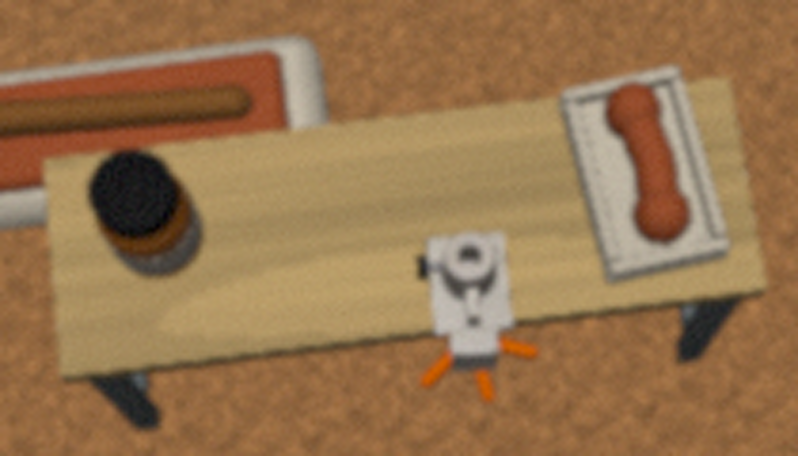

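The crop shows the clamp with its spine at crop (472,350), hanging out in front of the edge. Spoke tips are at crop (428,380), (487,395) and (535,352). Next I fit the front edge and find the spoke angles.

Run:
```python
from h import *
d=grab('top'); im=d['frame'].astype(float)
hsv=cv2.cvtColor(d['frame'],cv2.COLOR_BGR2HSV)
# board columns: find top-surface end per column via largest negative gradient in G
g=cv2.GaussianBlur(im[:,:,1],(0,0),0.8)
pts=[]
for u in list(range(205,262,2))+list(range(304,340,2)):
    vl=199.2-(u-177)*22.9/184
    vs=np.arange(int(vl)-8,int(vl)+8); gr=g[vs+1,u]-g[vs-1,u]; k=gr.argmin()
    a,b,c=gr[max(k-1,0)],gr[k],gr[min(k+1,15)]; s=0.5*(a-c)/(a-2*b+c) if a-2*b+c else 0
    pts.append(onz(d,u,vs[k]+s,215)[:2])
pts=np.array(pts); 
p=np.polyfit(pts[:,1],pts[:,0],1)
for _ in range(3):
    r=pts[:,0]-np.polyval(p,pts[:,1]); p=np.polyfit(pts[abs(r)<3][:,1],pts[abs(r)<3][:,0],1)
print('edge x = %.4f y + %.1f'%tuple(p),'yaw',-np.arctan(p[0]),'resid',np.std(r[abs(r)<3]),(abs(r)<3).sum(),len(r))
m=cv2.inRange(hsv,(5,190,150),(16,255,255)); m[:170]=0;m[215:]=0;m[:,:255]=0;m[:,320:]=0
v,u=np.nonzero(m); w=np.array([onz(d,a,b,157)[:2] for a,b in zip(u,v)])
n,l=cv2.connectedComponents(m)
for i in range(1,n):
    s=l[v,u]==i; q=w[s]; c=q.mean(0); ev=np.linalg.svd(q-c)[2][0]
    print(i,s.sum(),'cent',c.round(1),'dir deg',np.degrees(np.arctan(ev[1]/ev[0])).round(1),'xmin',q[:,0].min().round(1),'y',q[:,1].min().round(1),q[:,1].max().round(1))
# clamp white
wm=cv2.inRange(hsv,(0,0,140),(179,50,255)); wm[:150]=0;wm[205:]=0;wm[:,:260]=0;wm[:,305:]=0
v,u=np.nonzero(wm)
for z in (215,221):
    q=np.array([onz(d,a,b,z)[:2] for a,b in zip(u,v)]); print(z,len(q),q.min(0).round(1),q.max(0).round(1),q[q[:,0]<652].mean(0).round(1))
```

```text
edge x = -0.0359 y + 666.3 yaw 0.03584557837403382 resid 0.2378580510152084 47 47
1 34 cent [663.8 -43.6] dir deg 67.6 xmin 657.8 y -56.1 -33.1
2 35 cent [652.3  14. ] dir deg -44.7 xmin 643.0 y 4.0 23.5
3 28 cent [639.1 -18.1] dir deg 8.8 xmin 628.9 y -22.8 -13.0
215 473 [647.7 -36.6] [728.3  13.6] [649.8 -13.1]
221 473 [646.2 -36.2] [726.2  13.7] [649.  -12.3]
```

```bash
python3 -m handwheel '[[0,0,-15,0,0,0.18,1],[0,0,-15,0,0,0.18,1],[0,0,0,0,0,0.1,1],[0,0,0,0,0,0,1]]'; python3 -c "
from h import *
from scipy.spatial.transform import Rotation as R
o=sensors.get_obs();print(R.from_rotvec(o['orientation']).as_matrix().round(3))"
```

```text
t: 0.7
ee_pos: [279.5, 558.9, 252.6]
orientation: [1.399, 2.813, -0.0]
ft_force: [0.1, 0.0, 1.2]
width: 51.2
grasp_force: 0.0
[[-0.604  0.797 -0.   ]
 [ 0.797  0.604 -0.   ]
 [-0.    -0.    -1.   ]]
```

```bash
python3 -m handwheel '[[0,0,0,0,0,-0.16,1],[0,0,0,0,0,-0.16,1],[0,0,0,0,0,-0.16,1],[0,0,0,0,0,-0.16,1],[0,0,0,0,0,-0.16,1],[0,0,0,0,0,-0.16,1]]' ; python3 -m handwheel '[[-25,-53,0,0,0,0,1],[-25,-53,0,0,0,0,1],[-25,-53,0,0,0,0,1],[-25,-53,0,0,0,0,1],[-25,-53,0,0,0,0,1],[-25,-53,0,0,0,0,1],[-25,-53,0,0,0,0,1],[-25,-53,0,0,0,0,1],[-25,-53,0,0,0,0,1]]'; python3 -m handwheel '[[-25,-53,0,0,0,0,1],[-25,-53,0,0,0,0,1],[0,0,0,0,-0.14,0,1],[0,0,0,0,-0.14,0,1],[0,0,0,0,-0.14,0,1],[0,0,0,0,0,0,1],[0,0,0,0,0,0,1]]'
python3 - <<'E'
from h import *
from scipy.spatial.transform import Rotation as R
o=sensors.get_obs();print(o['ee_pos'],o['ft_force'],R.from_rotvec(o['orientation']).as_matrix().round(3))
d=grab('wrist'); cv2.imwrite('pics/w1.png',d['frame'])
print(-d['R'].T@d['t'],proj(d,[657,-13,209]),proj(d,o['ee_pos']))
E
```

```text
t: 1.45
ee_pos: [279.4, 558.7, 252.2]
orientation: [0.069, -3.14, 0.001]
ft_force: [0.6, 0.1, -0.2]
width: 0.6
grasp_force: 0.0
t: 2.58
ee_pos: [522.2, 88.6, 252.5]
orientation: [0.061, -3.141, -0.0]
ft_force: [1.0, 0.6, 0.7]
width: 0.1
grasp_force: 0.0
t: 3.45
ee_pos: [576.4, -13.7, 253.3]
orientation: [-0.051, 2.722, 0.01]
ft_force: [0.8, -0.0, 0.7]
width: 0.3
grasp_force: 0.0
[576.36451448 -13.69856373 253.26121975] [ 0.77054952 -0.0102397   0.73675792] [[-0.913 -0.037  0.406]
 [-0.034  0.999  0.015]
 [-0.407 -0.    -0.914]]
[445.90953082 -18.62229105 372.11068784] (np.float64(273.0761143663077), np.float64(290.4794519496799)) (np.float64(276.2785093918682), np.float64(260.65657586339654))
```

View pics/w1.png

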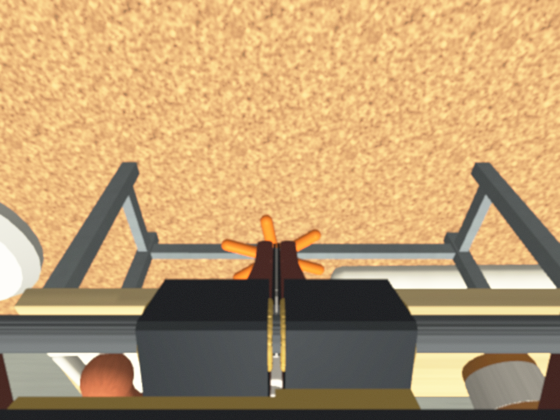

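The wrist view looks past the closed fingers at the knob spokes, with tips at (266,218), (225,244) and (318,236). The clamp itself is hidden by the gripper. I'll refine the knob axis with these spoke tips.

Run:
```python
from h import *
d=grab('wrist')
hsv=cv2.cvtColor(d['frame'],cv2.COLOR_BGR2HSV)
m=cv2.inRange(hsv,(5,200,150),(14,255,255)); m[:200]=0;m[290:]=0;m[:,:205]=0;m[:,340:]=0
n,l,s,c=cv2.connectedComponentsWithStats(m)
for i in range(1,n):
    if s[i,4]<40: continue
    v,u=np.nonzero(l==i); q=np.array([onz(d,a,b,157)[:2] for a,b in zip(u,v)]); k=q.mean(0); ev=np.linalg.svd(q-k)[2][0]
    print(s[i],k.round(1),np.degrees(np.arctan(ev[1]/ev[0])).round(1),'min',q.min(0).round(1),'max',q.max(0).round(1))
```

```text
[261 215  16  29  75] [642.9 -16.8] 14.5 min [629.8 -23.7] max [660.8 -10.7]
[295 230  25  20 101] [651.9  13.9] -47.3 min [644.5   5.1] max [667.4  24.6]
[222 240  35  13 127] [663.8 -41.6] 73.0 min [658.6 -56.7] max [672.4 -27.7]
[298 259  25  11  93] [685.6  19.7] 73.8 min [679.9   9.5] max [693.1  32.1]
[234 264  19  15  95] [699.2 -39.2] -41.3 min [688.  -48.1] max [708.  -31.3]
```

```bash
python3 -m handwheel '[[-5.4,0,15.5,0,0,0,1],[-5.4,0,15.5,0,0,0,1],[-5.4,0,15.5,0,0,0,1],[-5.4,0,15.5,0,0,0,1],[0,0,0,0,0,0,1],[0,0,0,0,0,0,1]]'; python3 -m handwheel '[[-2.74,0,1.22,0,0,0,1],[-2.74,0,1.22,0,0,0,1],[-1.83,0,0.81,0,0,0,1],[-1.83,0,0.81,0,0,0,1],[0,0,0,0,0,0,1]]'
```

```text
t: 4.3
ee_pos: [620.3, -12.0, 204.7]
orientation: [-0.049, 2.722, 0.011]
ft_force: [-0.8, 0.1, -0.2]
width: 0.5
grasp_force: 0.0
t: 4.92
ee_pos: [630.6, -11.7, 204.9]
orientation: [-0.049, 2.721, 0.01]
ft_force: [0.2, -0.3, -0.1]
width: 0.8
grasp_force: 0.0
```

```bash
python3 -m handwheel '[[-1.83,0,0.81,0,0,0,1],[-1.83,0,0.81,0,0,0,1],[0,0,0,0,0,0,1]]';python3 -m handwheel '[[-1.83,0,0.81,0,0,0,1],[-1.83,0,0.81,0,0,0,1],[0,0,0,0,0,0,1]]';python3 -m handwheel '[[-1.83,0,0.81,0,0,0,1],[-1.83,0,0.81,0,0,0,1],[0,0,0,0,0,0,1]]'
```

```text
t: 5.3
ee_pos: [634.6, -11.6, 204.9]
orientation: [-0.049, 2.721, 0.01]
ft_force: [-0.4, 0.6, 0.3]
width: 0.1
grasp_force: 0.0
t: 5.68
ee_pos: [637.4, -11.4, 204.5]
orientation: [-0.049, 2.724, 0.011]
ft_force: [-6.4, 0.2, 4.0]
width: 0.3
grasp_force: 2.9
t: 6.05
ee_pos: [641.0, -11.3, 204.4]
orientation: [-0.049, 2.724, 0.011]
ft_force: [-8.5, -0.1, 4.8]
width: 0.7
grasp_force: 4.0
```

Contact came at TCP x of about 637, as predicted. I continue until the force rises.

```bash
python3 -m handwheel '[[-1.83,0,0.81,0,0,0,1],[0,0,0,0,0,0,1]]';python3 -m handwheel '[[-1.83,0,0.81,0,0,0,1],[0,0,0,0,0,0,1]]';python3 -m handwheel '[[-0.91,0,0.41,0,0,0,1],[0,0,0,0,0,0,1]]';python3 -m handwheel '[[-0.91,0,0.41,0,0,0,1],[0,0,0,0,0,0,1]]'
```

```text
t: 6.3
ee_pos: [643.0, -11.2, 204.5]
orientation: [-0.049, 2.724, 0.011]
ft_force: [-8.2, -0.7, 5.5]
width: 0.9
grasp_force: 3.9
t: 6.55
ee_pos: [645.0, -11.1, 204.5]
orientation: [-0.049, 2.724, 0.011]
ft_force: [-8.2, 0.2, 4.7]
width: 0.2
grasp_force: 3.9
t: 6.8
ee_pos: [645.9, -11.1, 204.5]
orientation: [-0.049, 2.724, 0.011]
ft_force: [-8.3, -0.3, 6.8]
width: 0.2
grasp_force: 4.3
t: 7.05
ee_pos: [646.9, -11.0, 204.5]
orientation: [-0.05, 2.724, 0.011]
ft_force: [-7.7, -0.4, 6.3]
width: 0.5
grasp_force: 4.4
```

```bash
python3 -m handwheel '[[-0.91,0,0.41,0,0,0,1],[0,0,0,0,0,0,1]]';python3 -m handwheel '[[-0.91,0,0.41,0,0,0,1],[0,0,0,0,0,0,1]]'
```

```text
t: 7.3
ee_pos: [647.2, -11.0, 204.3]
orientation: [-0.049, 2.726, 0.011]
ft_force: [-11.3, -0.6, 8.7]
width: 0.7
grasp_force: 6.1
t: 7.55
ee_pos: [647.4, -11.0, 204.1]
orientation: [-0.05, 2.727, 0.011]
ft_force: [-16.5, -1.4, 10.5]
width: 0.3
grasp_force: 7.9
```

```bash
python3 -m handwheel '[[-0.91,0,0.41,0,0,0,1],[0,0,0,0,0,0,1]]';python3 -m handwheel '[[-0.6,0,0.27,0,0,0,1],[0,0,0,0,0,0,1],[0,0,0,0,0,0,1]]'
```

```text
t: 7.8
ee_pos: [647.7, -11.1, 204.0]
orientation: [-0.05, 2.729, 0.011]
ft_force: [-20.3, -1.2, 14.9]
width: 0.2
grasp_force: 10.2
t: 8.18
ee_pos: [647.8, -11.1, 203.8]
orientation: [-0.05, 2.729, 0.011]
ft_force: [-22.6, -2.1, 15.8]
width: 0.7
grasp_force: 11.4
```

```bash
python3 -m handwheel '[[6,0,-2.7,0,0,0,1],[24,0,-10.8,0,0,0,1],[24,0,-10.8,0,0,0,1],[0,0,0,0,0,0,1],[0,0,0,0,0,0,1]]'
cat > spokes.py <<'E'
from h import *
o=sensors.get_obs(); print('tcp',o['ee_pos'].round(1),o['ft_force'].round(1))
d=grab('wrist')
hsv=cv2.cvtColor(d['frame'],cv2.COLOR_BGR2HSV)
m=cv2.inRange(hsv,(5,200,150),(14,255,255)); P=[]
for u in range(560):
  for v in np.nonzero(m[:,u])[0]:
    p=onz(d,u,v,157)[:2]
    if 615<p[0]<740 and -80<p[1]<60: P.append((*p,u,v))
P=np.array(P); mm=np.zeros_like(m); mm[P[:,3].astype(int),P[:,2].astype(int)]=255
n,l,s,c=cv2.connectedComponentsWithStats(mm); A=[];B=[]
for i in range(1,n):
    if s[i,4]<40: continue
    q=P[l[P[:,3].astype(int),P[:,2].astype(int)]==i,:2]; k=q.mean(0); ev=np.linalg.svd(q-k)[2][0]
    nn=np.array([-ev[1],ev[0]]); A.append(nn);B.append(nn@k)
    print(s[i,4],k.round(1),np.degrees(np.arctan2(ev[1],ev[0])).round(1)%180,'xmin',q[:,0].min().round(1))
if len(A)>1: print('axis',np.linalg.lstsq(np.array(A),np.array(B),rcond=None)[0].round(1))
cv2.imwrite('pics/wlast.png',d['frame'])
d=grab('top'); h=cv2.cvtColor(d['frame'],cv2.COLOR_BGR2HSV); wm=cv2.inRange(h,(0,0,140),(179,50,255)); wm[:150]=0;wm[205:]=0;wm[:,:260]=0;wm[:,305:]=0
v,u=np.nonzero(wm); q=np.array([onz(d,a,b,215)[:2] for a,b in zip(u,v)]); print('white',len(q),q.min(0).round(1),q.max(0).round(1))
cv2.imwrite('pics/toplast.png',cv2.resize(d['frame'][140:230,220:350],None,fx=5,fy=5))
E
python3 spokes.py
```

```text
t: 8.8
ee_pos: [594.2, -13.1, 205.7]
orientation: [-0.049, 2.719, 0.01]
ft_force: [0.6, -0.3, -0.4]
width: 0.7
grasp_force: 0.0
tcp [594.2 -13.1 205.7] [ 0.6 -0.3 -0.4]
140 [659.   17.1] 135.7 xmin 652.3
white 480 [657.5 -35.5] [737.4  15.2]
```

```bash
python3 -m handwheel '[[8,5,18,0,0,0,1],[8,5,18,0,0,0,1],[7.6,5,17,0,0,0,1],[0,0,0,0,0,0,1],[0,0,0,0,0,0,1]]'; python3 spokes.py; cp pics/wlast.png pics/w2.png
```

```text
t: 9.52
ee_pos: [593.3, 1.9, 147.6]
orientation: [-0.049, 2.72, 0.01]
ft_force: [0.9, -0.4, 0.0]
width: 0.7
grasp_force: 0.0
tcp [593.3   1.9 147.6] [ 0.9 -0.4  0. ]
44 [672.4   4.6] 174.5 xmin 668.5
73 [691.1   6.2] 15.6 xmin 684.6
axis [682.1   3.7]
white 481 [657.3 -35.5] [737.4  15.2]
```

View pics/w2.png

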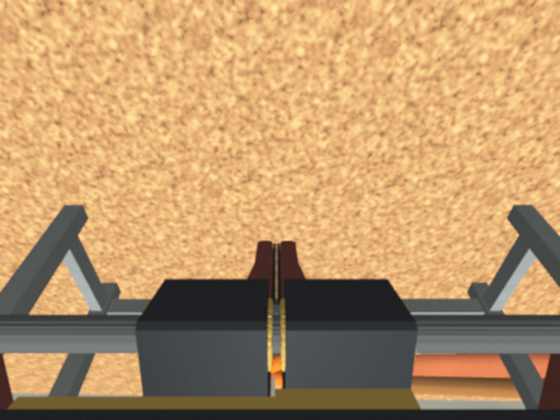

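View pics/toplast.png

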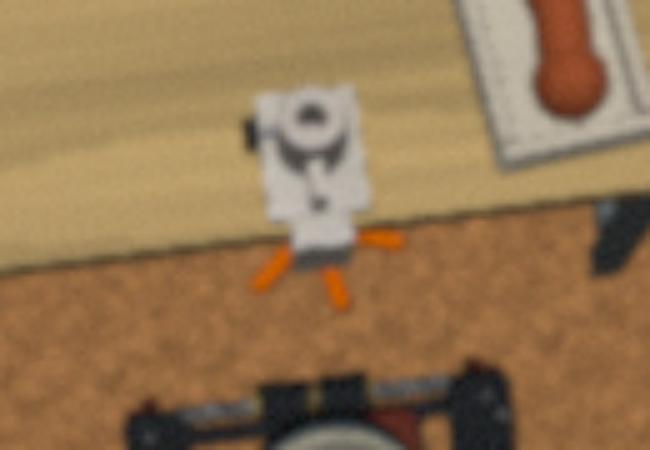

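The clamp is now home. The white top of the spine ends at about crop row 250, against an edge line at about row 236, which matches its 10 mm thickness. Spokes show at crop tips (262,285), (340,300) and (400,238). Next I enter beside the front spoke and push it toward -y.

```bash
python3 -m handwheel '[[-14,0,6.2,0,0,0,1],[-14,0,6.2,0,0,0,1],[-14,0,6.2,0,0,0,1],[0,0,0,0,0,0,1],[0,0,0,0,0,0,1]]'; python3 -m handwheel '[[0,-2,0,0,0,0,1],[0,-2,0,0,0,0,1],[0,-2,0,0,0,0,1],[0,-2,0,0,0,0,1]]';  python3 -m handwheel '[[0,-2,0,0,0,0,1],[0,-2,0,0,0,0,1],[0,-2,0,0,0,0,1],[0,-2,0,0,0,0,1]]'
```

```text
t: 10.25
ee_pos: [637.9, 3.6, 146.8]
orientation: [-0.049, 2.722, 0.011]
ft_force: [-0.3, -0.0, 1.3]
width: -0.1
grasp_force: 0.0
t: 10.75
ee_pos: [638.6, -4.6, 147.3]
orientation: [-0.049, 2.721, 0.01]
ft_force: [0.4, -0.8, -0.4]
width: 0.5
grasp_force: 0.0
t: 11.25
ee_pos: [639.0, -12.4, 147.2]
orientation: [-0.049, 2.721, 0.011]
ft_force: [0.4, 1.3, 0.0]
width: 0.3
grasp_force: 0.6
```

```bash
python3 -m handwheel '[[0,-2,0,0,0,0,1],[0,-2,0,0,0,0,1],[0,-2,0,0,0,0,1]]';  python3 -m handwheel '[[0,-2,0,0,0,0,1],[0,-2,0,0,0,0,1],[0,-2,0,0,0,0,1]]'; python3 spokes.py >/dev/null
cat > top.py <<'E'
from h import *
ax=np.array([684,-9.3])
d=grab('top');hsv=cv2.cvtColor(d['frame'],cv2.COLOR_BGR2HSV)
m=cv2.inRange(hsv,(5,190,120),(16,255,255)); m[:170]=0;m[220:]=0;m[:,:250]=0;m[:,325:]=0
n,l,s,c=cv2.connectedComponentsWithStats(m)
for i in range(1,n):
    if s[i,4]<8: continue
    k=onz(d,*c[i],157)[:2]-ax; print(s[i,4],k.round(1),'ang',np.degrees(np.arctan2(k[1],k[0])).round(1)%360)
E
python3 top.py
```

```text
t: 11.62
ee_pos: [639.0, -18.5, 147.1]
orientation: [-0.049, 2.721, 0.011]
ft_force: [0.5, 1.8, 0.1]
width: 0.2
grasp_force: 0.6
t: 12.0
ee_pos: [639.3, -24.5, 147.2]
orientation: [-0.049, 2.721, 0.011]
ft_force: [0.2, 0.5, -0.3]
width: 0.4
grasp_force: 0.5
13 [-26.1 -21.1] ang 219.0
16 [-30.8  12.6] ang 157.7Traceback (most recent call last):
  File "spokes.py", line 10, in <module>
    P=np.array(P); mm=np.zeros_like(m); mm[P[:,3].astype(int),P[:,2].astype(int)]=255
                                           ~^^^^^
IndexError: too many indices for array: array is 1-dimensional, but 2 were indexed
```

```bash
python3 -m handwheel '[[22,1,-9.8,0,0,0,1],[5,20,-2,0,0,0,1],[0,30,0,0,0,0,1],[0,0,0,0,0,0,1],[-13,0,5.9,0,0,0,1],[-17,0,7.5,0,0,0,1],[0,0,0,0,0,0,1],[0,0,0,0,0,0,1]]'; python3 -m handwheel '[[0,-3,0,0,0,0,1],[0,-3,0,0,0,0,1],[0,-3,0,0,0,0,1]]';  python3 -m handwheel '[[0,-3,0,0,0,0,1],[0,-3,0,0,0,0,1],[0,-3,0,0,0,0,1]]'; python3 -m handwheel '[[0,-3,0,0,0,0,1],[0,-3,0,0,0,0,1],[0,-3,0,0,0,0,1]]'
```

```text
t: 13.1
ee_pos: [640.6, 26.1, 146.6]
orientation: [-0.048, 2.722, 0.01]
ft_force: [-0.3, 0.8, 0.1]
width: 0.5
grasp_force: 0.0
t: 13.48
ee_pos: [640.7, 17.6, 146.9]
orientation: [-0.049, 2.722, 0.011]
ft_force: [-1.7, 2.1, 0.5]
width: 0.6
grasp_force: 1.1
t: 13.85
ee_pos: [641.5, 8.6, 146.9]
orientation: [-0.049, 2.721, 0.011]
ft_force: [0.1, 1.9, 1.1]
width: 0.7
grasp_force: 0.8
t: 14.22
ee_pos: [641.9, -0.5, 147.0]
orientation: [-0.049, 2.721, 0.01]
ft_force: [-1.5, 0.9, 1.2]
width: 0.5
grasp_force: 0.8
```

```bash
python3 -m handwheel '[[0,-3,0,0,0,0,1],[0,-3,0,0,0,0,1]]';  python3 -m handwheel '[[0,-3,0,0,0,0,1],[0,-3,0,0,0,0,1]]'; python3 -m handwheel '[[0,-3,0,0,0,0,1],[0,-3,0,0,0,0,1]]'; python3 -m handwheel '[[0,-3,0,0,0,0,1],[0,-3,0,0,0,0,1]]'; python3 top.py
```

```text
t: 14.48
ee_pos: [642.2, -6.5, 147.1]
orientation: [-0.049, 2.721, 0.01]
ft_force: [-0.2, 1.1, 0.6]
width: 0.4
grasp_force: 0.8
t: 14.72
ee_pos: [642.7, -12.5, 147.2]
orientation: [-0.049, 2.72, 0.01]
ft_force: [-0.4, 2.1, -0.1]
width: 0.4
grasp_force: 0.7
t: 14.98
ee_pos: [642.5, -18.4, 147.0]
orientation: [-0.049, 2.721, 0.011]
ft_force: [0.3, 1.3, 0.1]
width: 0.5
grasp_force: 0.7
t: 15.22
ee_pos: [642.6, -24.4, 146.9]
orientation: [-0.049, 2.722, 0.011]
ft_force: [-1.2, 1.7, -0.3]
width: 0.8
grasp_force: 0.8
11 [-23.6 -21.2] ang 222.0
10 [-29.4  11.6] ang 158.5
```

```bash
python3 -m handwheel '[[22,1,-9.8,0,0,0,1],[5,20,-2,0,0,0,1],[0,30,0,0,0,0,1],[0,0,0,0,0,0,1],[-13,0,5.9,0,0,0,1],[-14,0,6.1,0,0,0,1],[0,0,0,0,0,0,1],[0,0,0,0,0,0,1]]'; for i in 1 2 3 ; do python3 -m handwheel '[[0,-3,0,0,0,0,1],[0,-3,0,0,0,0,1]]'; done; for i in 1 2; do python3 -m handwheel '[[0,-1.5,0,0,0,0,1],[0,-1.5,0,0,0,0,1]]'; done
```

```text
t: 16.27
ee_pos: [640.8, 26.2, 146.4]
orientation: [-0.048, 2.722, 0.01]
ft_force: [0.3, -0.0, -0.3]
width: 0.3
grasp_force: 0.0
t: 16.52
ee_pos: [640.9, 20.4, 146.7]
orientation: [-0.049, 2.721, 0.01]
ft_force: [0.7, 0.6, -0.4]
width: 0.6
grasp_force: 0.0
t: 16.77
ee_pos: [640.9, 14.7, 146.6]
orientation: [-0.049, 2.722, 0.011]
ft_force: [-1.3, 2.4, 1.2]
width: 0.4
grasp_force: 1.3
t: 17.02
ee_pos: [641.4, 8.6, 146.7]
orientation: [-0.049, 2.722, 0.011]
ft_force: [-1.5, 2.2, 0.8]
width: 0.2
grasp_force: 1.2
t: 17.27
ee_pos: [641.7, 5.7, 146.8]
orientation: [-0.049, 2.721, 0.011]
ft_force: [-2.1, 1.9, 0.8]
width: 0.7
grasp_force: 1.2
t: 17.52
ee_pos: [641.8, 2.7, 146.8]
orientation: [-0.049, 2.721, 0.011]
ft_force: [-1.8, 2.9, -0.3]
width: 0.6
grasp_force: 1.3
```

```bash
for i in 1 2 3 4 5; do python3 -m handwheel '[[0,-1.5,0,0,0,0,1],[0,-1.5,0,0,0,0,1]]' | egrep 'pos|force' | tr '\n' ' '; echo; done
```

```text
ee_pos: [641.9, -0.3, 146.8] ft_force: [-2.1, 2.4, 0.5] grasp_force: 1.5 
ee_pos: [641.9, -3.3, 146.7] ft_force: [-2.9, 2.2, 0.8] grasp_force: 1.6 
ee_pos: [642.1, -6.4, 146.7] ft_force: [-2.0, 2.1, 0.2] grasp_force: 1.7 
ee_pos: [642.4, -9.4, 146.8] ft_force: [-0.7, 3.8, -0.1] grasp_force: 1.8 
ee_pos: [642.8, -12.3, 146.9] ft_force: [0.7, 4.3, -1.6] grasp_force: 1.8
```

```bash
for i in 1 2 3 4; do python3 -m handwheel '[[0,-1.5,0,0,0,0,1],[0,-1.5,0,0,0,0,1]]' | egrep 'pos|force' | tr '\n' ' '; echo; done; python3 top.py
```

```text
ee_pos: [642.8, -15.3, 147.0] ft_force: [0.6, 3.7, -0.5] grasp_force: 1.8 
ee_pos: [642.6, -18.3, 146.9] ft_force: [0.4, 4.2, -1.6] grasp_force: 1.8 
ee_pos: [642.6, -21.4, 146.7] ft_force: [0.4, 3.6, -0.2] grasp_force: 1.8 
ee_pos: [642.7, -24.3, 146.7] ft_force: [0.2, 4.2, -1.5] grasp_force: 1.8 
9 [-24.4 -21.6] ang 221.5
9 [-29.1  11.9] ang 157.8
```

```bash
python3 -m handwheel '[[22,1,-9.8,0,0,0,1],[5,20,-2,0,0,0,1],[0,30,0,0,0,0,1],[0,0,0,0,0,0,1],[-13,0,5.9,0,0,0,1],[-14,0,6.1,0,0,0,1],[0,0,0,0,0,0,1],[0,-3,0,0,0,0,1],[0,-3,0,0,0,0,1],[0,-3,0,0,0,0,1]]';  for i in 1 2 3 4 5 6; do python3 -m handwheel '[[0,-1.5,0,0,0,0,1]]'| egrep 'pos|force' | tr '\n' ' '; echo; done
```

```text
t: 21.08
ee_pos: [640.6, 17.7, 146.3]
orientation: [-0.049, 2.722, 0.011]
ft_force: [-4.3, 5.2, 2.0]
width: 0.5
grasp_force: 2.6
ee_pos: [640.4, 16.5, 146.2] ft_force: [-3.3, 5.5, 0.8] grasp_force: 2.6 
ee_pos: [640.3, 15.2, 146.1] ft_force: [-4.3, 4.5, 1.5] grasp_force: 2.6 
ee_pos: [640.2, 13.7, 146.1] ft_force: [-3.7, 5.2, 0.3] grasp_force: 2.5 
ee_pos: [640.3, 12.3, 146.1] ft_force: [-3.5, 5.2, 2.0] grasp_force: 2.6 
ee_pos: [640.3, 10.7, 146.1] ft_force: [-4.2, 5.6, 1.3] grasp_force: 2.5 
ee_pos: [640.4, 9.2, 146.0] ft_force: [-3.7, 4.8, 0.7] grasp_force: 2.3
```

```bash
for i in 1 2 3 4 ; do python3 -m handwheel '[[0,-1.5,0,0,0,0,1]]'| egrep 'pos|force' | tr '\n' ' '; echo; done; python3 top.py; python3 -c "
from h import *
o=sensors.get_obs(); print(o['moment'],o['ft_force'])
d=grab('top'); h=cv2.cvtColor(d['frame'],cv2.COLOR_BGR2HSV); wm=cv2.inRange(h,(0,0,140),(179,50,255)); wm[:150]=0;wm[205:]=0;wm[:,:260]=0;wm[:,305:]=0
v,u=np.nonzero(wm); q=np.array([onz(d,a,b,215)[:2] for a,b in zip(u,v)]); print('white',len(q),q.min(0).round(1),q.max(0).round(1))"
```

```text
ee_pos: [640.5, 7.7, 146.1] ft_force: [-4.0, 4.5, 1.3] grasp_force: 2.4 
ee_pos: [640.6, 6.2, 146.1] ft_force: [-2.6, 4.0, 1.4] grasp_force: 2.4 
ee_pos: [640.7, 4.7, 146.1] ft_force: [-3.9, 3.9, 1.8] grasp_force: 2.3 
ee_pos: [640.7, 3.2, 146.1] ft_force: [-4.0, 5.1, 0.7] grasp_force: 2.3 
35 [-17.1 -31.9] ang 241.8
37 [-15.6  27.5] ang 119.6
[0.69591397 0.62653163 0.26276607] [-3.444262    3.7443233   1.92545004]
white 482 [618.3 -35.5] [737.4  15.2]
```

```bash
for i in 1 2 3 4 ; do python3 -m handwheel '[[0,-1.5,0,0,0,0,1]]'| egrep 'pos|force' | tr '\n' ' '; echo; done
```

```text
ee_pos: [640.7, 1.8, 146.1] ft_force: [-3.2, 4.8, 0.6] grasp_force: 2.3 
ee_pos: [640.7, 0.3, 146.0] ft_force: [-4.2, 3.5, 0.6] grasp_force: 2.4 
ee_pos: [640.7, -1.2, 146.1] ft_force: [-3.9, 4.6, 1.1] grasp_force: 2.4 
ee_pos: [640.8, -2.7, 146.0] ft_force: [-2.7, 4.8, 1.6] grasp_force: 2.6
```

```bash
for i in 1 2 3 4 ; do python3 -m handwheel '[[0,-1.5,0,0,0,0,1]]'| egrep 'pos|force' | tr '\n' ' '; echo; done; python3 top.py
```

```text
ee_pos: [640.8, -4.2, 146.0] ft_force: [-3.5, 4.2, 0.9] grasp_force: 2.6 
ee_pos: [640.9, -5.7, 146.0] ft_force: [-4.2, 4.1, 0.9] grasp_force: 2.5 
ee_pos: [641.0, -7.2, 146.0] ft_force: [-2.4, 5.2, 0.7] grasp_force: 2.6 
ee_pos: [641.2, -8.7, 146.1] ft_force: [-2.0, 5.4, -0.1] grasp_force: 2.6 
27 [ -8.4 -37.5] ang 257.4
29 [-23.6  22.4] ang 136.6
```

```bash
for i in 1 2 3 ; do python3 -m handwheel '[[0,-1,0,0,0,0,1]]'| egrep 'pos|force' | tr '\n' ' '; echo; done
```

```text
ee_pos: [641.3, -9.7, 146.1] ft_force: [-2.2, 6.0, -0.6] grasp_force: 2.8 
ee_pos: [641.5, -10.6, 146.1] ft_force: [-1.2, 4.0, -0.8] grasp_force: 2.7 
ee_pos: [641.6, -11.6, 146.2] ft_force: [-1.0, 5.4, -0.6] grasp_force: 2.7
```

The push at the grip is about 5.1 N while turning, which is firm. I back off now.

```bash
python3 -m handwheel '[[0,2,0,0,0,0,1],[0,2,0,0,0,0,1],[11,0,-4.9,0,0,0,1],[24,0,-10.8,0,0,0,1],[24,0,-10.8,0,0,0,1],[24,0,-10.8,0,0,0,1],[0,0,0,0,0,0,1],[0,0,0,0,0,0,1]]'; python3 top.py; python3 spokes.py 2>/dev/null|tail -1; python3 -c "
import cv2;cv2.imwrite('pics/fin.png',cv2.imread('pics/toplast.png'))
from h import *; cv2.imwrite('pics/fin.png',cv2.resize(grab('top')['frame'][90:240,160:370],None,fx=3.8,fy=3.8,interpolation=cv2.INTER_CUBIC))"
```

```text
t: 24.85
ee_pos: [552.5, -11.7, 147.4]
orientation: [-0.049, 2.719, 0.01]
ft_force: [-0.2, -0.8, -0.2]
width: 0.5
grasp_force: 0.0
16 [ -7.3 -39.2] ang 259.4
30 [-26.4  21.4] ang 140.9
29 [-33.7 -14. ] ang 202.6
white 483 [657.3 -35.5] [737.4  15.2]
```

View pics/fin.png

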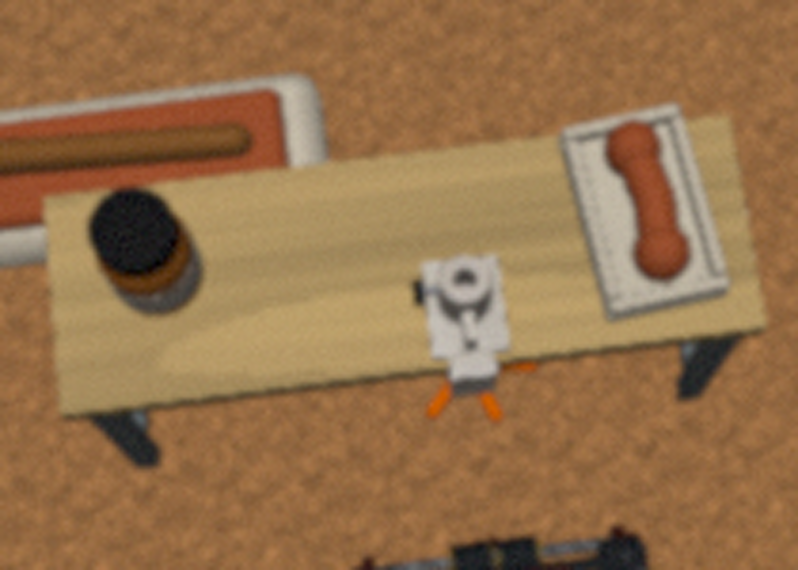

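The clamp is square and home, with its spine at crop (473,375). The jar and fossil have not moved, and the arm is clear.

```bash
python3 -c "
from workcell import ctrl
print(ctrl.close_job())"
```

```text
the job is handed in; nothing more can be done
None
```

I pushed the clamp home and square against the shelf edge and tightened the knob to about 5 N at the grip (4.5 to 6 N is firm). I then handed the job in with the arm clear at about 25 s. The jar and fossil look unmoved; I did not re-measure the cup and brush, and the hand-in gave no verdict.

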